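# Sort bench calipers: free joints to stock, seized joints to repair

### The arm

A 7-joint arm with a two-finger parallel gripper is mounted at the origin on the work surface. World frame = base frame: x ahead of the robot, y to its left, z up, the work surface at z = 0. Lengths are in m, angles in rad, forces in N, time in s.
With the tool pointing down it reaches from about 0.35 to 0.775 m from the base axis. Payload 3.1 kg.
Tool frame: the origin (TCP) lies between the finger pads; the fingertips stand 22 mm ahead of it and the grasp point (between the pads) lies 3 mm ahead of it; y points along the fingers, x is the direction in which the jaws open and shut, and the axes are right-handed (so a half turn about y gives the same grasp; the last joint's range is limited). The gripper opens to 85 mm and grips with 20 to 120 N. Pads are 22 mm wide; open, the fingers measure 114 mm over their backs; the gripper's body (76 mm by 85 mm) begins 54 mm behind the grasp point. The pads swing forward as they close: fully open they stand 13 mm farther back than shut.
Start: joints at [-1.2, 0.311, 0.014, 1.512, -0.004, 1.319, -0.027], TCP at [0.221, 0.504, 0.253] pointing down, gripper open.
Joint ranges: [-2.7, 2.7], [-0.3, 1.91], [-1.27, 1.3], [0.12, 2.57], [-1.44, 4.58], [0.2, 2.03], [-3.05, 3.05]. Speed limits (rad/s): [2.79, 2.79, 3.14, 3.14, 3.14, 3.14, 3.14].

### API

Orientations are given as a unit quaternion [x, y, z, w].
In Python, from cell import bot gives the robot as it stands.
- The arm moves only by the tool jog_arm, never from a script. Its argument "deltas" is text: rows parted by semicolons, each of 5 numbers parted by spaces: the shift along the world's x, y, z in mm, then the turn about the world's z in rad, then the gripper command: -1 is fully open, 1 is shut, values between are in proportion. In form: x y z twist claw; .... A call has 1 to 10 rows; each row is the pose to reach, as a shift and turn from the pose commanded when the call began; what a row does not reach only later rows make up. A row lasts 1/10 s, in which the tool goes at most 50 mm and 8.59 degrees, less where a joint would pass 70% of its speed; a pose out of reach is approached as far as the arm can. A call with a gripper value outside its range is refused whole. The fingers move at their own pace and stop on an object; the grip force is fixed at half the most. Time passes only in rows, so rows that repeat a pose let the fingers close. It gives the time, the measured TCP pose, the force and the opening at its end, in the units of the state.
- bot.get_state(): the state, without advancing time (a new reading comes with each control period).
- bot.snapshot(name): name is "scene" or "top"; returns a dict with "image" (480x640x3 uint8, red, green, blue), "mtx" (3x3 intrinsics, pixels), "eye" and "orientation" of the camera in the world. Camera axes: x right, y down, z forward; pixel columns grow to the right and rows downward; lengths in m; the calibration is good to about 2 mm. A picture is of the moment at which its call begins. There is no depth.
- bot.job_done(): hands the job in, once; it reports no verdict.
The state is a dict: "time_s": time; "joints": joint angles; "qvel": joint speeds; "joint_efforts": joint torques, N m; "tcp_pos": TCP position; "ee_rot": TCP orientation; "force": force on the tool from outside, world axes, zero at the start; "ft_torque": the same for the moment, N m; "grip_width": opening from 0.0 (shut) to 1.0 (fully open).
Only numpy, scipy, OpenCV 4.12 (cv2) and the standard library are available. Lean on these libraries where they do the work, as an engineer would, in place of code of your own. Each camera call takes 0.05 s, during which the arm holds its last target.

### The job

Four steel calipers lie open on the geology bench; squeeze each one by its two finger studs to find out whether its joint is free or seized. Lay those that move in the square wooden stock tray with their legs fully shut, and those that are seized in the round metal repair pan; each must lie flat on the floor of its tray or pan, not on another one. Leave the stones, the agate slices, the beaker and the jar where they are.

Things in the scene. Friction and masses are not known exactly. Their poses are not given: they have to be found in the camera images.
- caliper_1: one of four look-alike steel calipers lying flat, 106 mm long, 70 to 120 g, balance point about 40 mm out from the pivot: a pivot disc (24 mm across, 12 mm high with cap) and two bowed legs, 7 mm wide, 8 mm thick, reaching 92 mm out. Origin: centre of the disc's underside, z up; x runs along the line where the legs meet when shut, fixed to the left leg. Starts open by 0.36 to 0.50 rad.
- caliper_1_left_stud (a point): on the axis of the left leg's finger stud, an upright dark steel pin 12 mm in diameter from 8 to 30 mm above the underside; the point is 20 mm above the underside and 61 mm from the pivot. Left and right stud axes stand 38 to 48 mm apart at the start, 18 mm when fully shut (hard stop); add 12 mm over their outsides.
- caliper_1_right_stud (a point): the same point on the right leg's stud (right: clockwise of the left leg seen from above). Whether the joint is free or seized cannot be seen. A free joint yields to 1 to 2 N at the studs and stays where it is left (no spring); a seized one does not move at all, however hard it is squeezed.
- caliper_2: one of four look-alike steel calipers lying flat, 106 mm long, 70 to 120 g, balance point about 40 mm out from the pivot: a pivot disc (24 mm across, 12 mm high with cap) and two bowed legs, 7 mm wide, 8 mm thick, reaching 92 mm out. Origin: centre of the disc's underside, z up; x runs along the line where the legs meet when shut, fixed to the left leg. Starts open by 0.36 to 0.50 rad.
- caliper_2_left_stud (a point): on the axis of the left leg's finger stud, an upright dark steel pin 12 mm in diameter from 8 to 30 mm above the underside; the point is 20 mm above the underside and 61 mm from the pivot. Left and right stud axes stand 38 to 48 mm apart at the start, 18 mm when fully shut (hard stop); add 12 mm over their outsides.
- caliper_2_right_stud (a point): the same point on the right leg's stud (right: clockwise of the left leg seen from above). Whether the joint is free or seized cannot be seen. A free joint yields to 1 to 2 N at the studs and stays where it is left (no spring); a seized one does not move at all, however hard it is squeezed.
- caliper_3: one of four look-alike steel calipers lying flat, 106 mm long, 70 to 120 g, balance point about 40 mm out from the pivot: a pivot disc (24 mm across, 12 mm high with cap) and two bowed legs, 7 mm wide, 8 mm thick, reaching 92 mm out. Origin: centre of the disc's underside, z up; x runs along the line where the legs meet when shut, fixed to the left leg. Starts open by 0.36 to 0.50 rad.
- caliper_3_left_stud (a point): on the axis of the left leg's finger stud, an upright dark steel pin 12 mm in diameter from 8 to 30 mm above the underside; the point is 20 mm above the underside and 61 mm from the pivot. Left and right stud axes stand 38 to 48 mm apart at the start, 18 mm when fully shut (hard stop); add 12 mm over their outsides.
- caliper_3_right_stud (a point): the same point on the right leg's stud (right: clockwise of the left leg seen from above). Whether the joint is free or seized cannot be seen. A free joint yields to 1 to 2 N at the studs and stays where it is left (no spring); a seized one does not move at all, however hard it is squeezed.
- caliper_4: one of four look-alike steel calipers lying flat, 106 mm long, 70 to 120 g, balance point about 40 mm out from the pivot: a pivot disc (24 mm across, 12 mm high with cap) and two bowed legs, 7 mm wide, 8 mm thick, reaching 92 mm out. Origin: centre of the disc's underside, z up; x runs along the line where the legs meet when shut, fixed to the left leg. Starts open by 0.36 to 0.50 rad.
- caliper_4_left_stud (a point): on the axis of the left leg's finger stud, an upright dark steel pin 12 mm in diameter from 8 to 30 mm above the underside; the point is 20 mm above the underside and 61 mm from the pivot. Left and right stud axes stand 38 to 48 mm apart at the start, 18 mm when fully shut (hard stop); add 12 mm over their outsides.
- caliper_4_right_stud (a point): the same point on the right leg's stud (right: clockwise of the left leg seen from above). Whether the joint is free or seized cannot be seen. A free joint yields to 1 to 2 N at the studs and stays where it is left (no spring); a seized one does not move at all, however hard it is squeezed.
- stock_tray: square open wooden tray, 200 x 200 mm outside, 20 mm high, walls 6 mm, floor's top 6 mm above the bench, fixed to the bench; origin: centre of its underside, x and y along its walls. For the free calipers.
- repair_pan: round shallow metal pan, 222 mm outside diameter at the rim, 20 mm high, walls 4 mm (inside 208 mm across at the floor), floor's top 6 mm above the bench, fixed to the bench; origin: centre of its underside. For the seized calipers.
- stone_near: rough grey stone about 30 mm across, 22 mm high, among the calipers; loose bystander, not to be disturbed. Origin: centre of its underside.
- stone_mid: rough buff stone about 32 mm across, 23 mm high, among the calipers; loose bystander, not to be disturbed. Origin: centre of its underside.
- stone_far: rough grey stone about 36 mm across, 27 mm high, beyond the calipers; loose bystander, not to be disturbed. Origin: centre of its underside.
- agate_a: round polished agate slice, 66 mm across, 10 mm thick; loose bystander, not to be disturbed. Origin: centre of its underside.
- agate_b: round polished agate slice, 56 mm across, 10 mm thick; loose bystander, not to be disturbed. Origin: centre of its underside.
- beaker: empty glass beaker, 72 mm across, 95 mm high; loose bystander, not to be disturbed. Origin: centre of its underside.
- jar: clear jar with a blue lid, 80 mm across, 110 mm high; loose bystander, not to be disturbed. Origin: centre of its underside.
Things that resemble listed ones, but are neither listed nor needed, are in the scene too. Leave any blue or pink look-alike of the caliper_4 alone.

How it is judged:
By the outcome, as a careful person would: the job done as asked, in the order asked, and still so for the second after the job is handed in, with the robot touching nothing.
It also fails if it takes over 72 s, if anything falls off the work surface, if the arm or the gripper's body presses on something with over 40 N, if the wrist force passes 120 N, or if a joint passes its speed limit or range.

## Working session

There is one attempt and no reset: what is moved stays moved. The work goes in short steps, Python scripts to look and compute and a tool call to move; the robot and the scene stay as the last step left them, time stands still between calls to the robot, and variables do not carry over. Pictures are saved under pics/ and viewed, and the job is handed in when it is done.

Besides the shell and the picture viewer there is one more tool, called after ">>>" in YAML: its name, and indented under it one key for each argument. jog_arm: Moves the arm, as the interface text tells. Its arguments: {"type":"object","properties":{"deltas":{"type":"string"}},"required":["deltas"]}

```bash
ls; mkdir -p pics; python3 - <<'E'
from cell import bot
import cv2,json
for n in ("top","scene"):
    s=bot.snapshot(n); cv2.imwrite(f"pics/{n}0.png",s["image"][:,:,::-1])
    print(n,s["mtx"],s["eye"],s["orientation"])
st=bot.get_state(); print(st)
E
```

```text
pics
top [[501.83882046   0.         324.32790144]
 [  0.         501.83882046 237.02691209]
 [  0.           0.           1.        ]] [0.41707921 0.01315796 1.37925643] [-0.69988354  0.7130626  -0.0327154   0.02518866]
scene [[513.61952426   0.         319.24468806]
 [  0.         513.61952426 244.52922935]
 [  0.           0.           1.        ]] [ 0.85648911 -0.5089977   0.92334071] [ 0.90874476  0.28429975 -0.08581244 -0.29324535]
{'time_s': 0.1, 'joints': array([-1.19965494,  0.31168259,  0.01398911,  1.5128964 , -0.00439568,
        1.31922839, -0.02715979]), 'qvel': array([ 0.00088923, -0.00201252, -0.00015762, -0.00520041,  0.0022681 ,
        0.00131457,  0.00181723]), 'joint_efforts': array([ 5.95087295e-04, -3.80856049e+01,  1.46688321e-01, -2.31242824e+01,
        1.23449622e-02,  8.17742490e-03, -1.08175374e-05]), 'tcp_pos': array([0.2204056 , 0.50323347, 0.25230953]), 'ee_rot': array([ 0.59229051,  0.38631468, -0.38756966, -0.59139046]), 'force': array([-0.36345146,  0.08493991,  0.05468556]), 'ft_torque': array([ 0.02208255, -0.04739555, -0.02153567]), 'grip_width': 1.00191348480374}
```

View pics/top0.png

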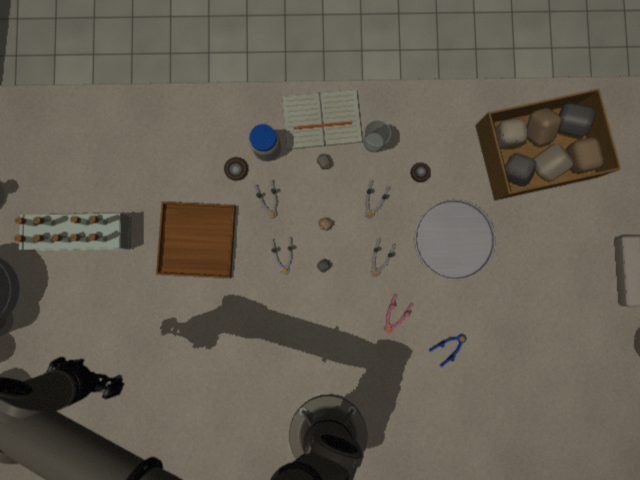

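View pics/scene0.png

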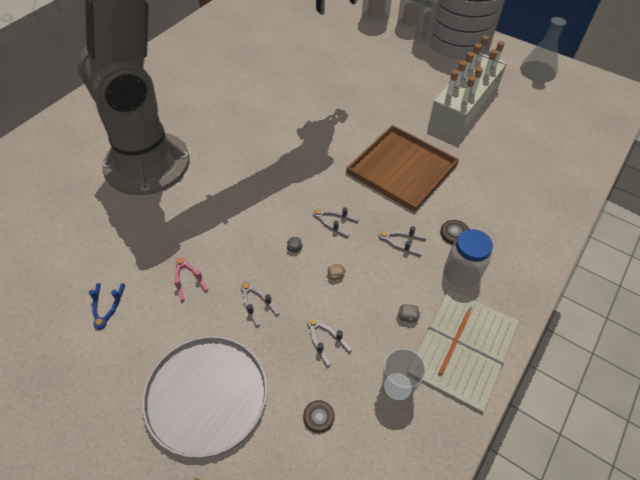

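```bash
python3 - <<'E'
from scipy.spatial.transform import Rotation as R
print(R.from_quat([ 0.59229051,  0.38631468, -0.38756966, -0.59139046]).as_matrix().round(3))
print(R.from_quat([-0.69988354 , 0.7130626 , -0.0327154  , 0.02518866]).as_matrix().round(3))
E
```

```text
[[ 0.401 -0.001 -0.916]
 [ 0.916 -0.002  0.401]
 [-0.002 -1.    -0.   ]]
[[-0.019 -0.996  0.082]
 [-1.     0.018 -0.011]
 [ 0.01  -0.082 -0.997]]
```

The picture shows four steel calipers with orange or brass pivot discs in the top view, at (275,214), (286,270), (370,214) and (377,273). The pink one at (390,328) and the blue one at (463,338) are look-alikes and stay put. Stock tray at (198,240), pan at (455,239). Next I'll take enlarged crops.

```bash
python3 - <<'E'
import cv2
im=cv2.imread("pics/top0.png")
c=im[170:285,245:405]; cv2.imwrite("pics/crop0.png",cv2.resize(c,None,fx=5,fy=5,interpolation=cv2.INTER_CUBIC))
s=cv2.imread("pics/scene0.png")
c=s[195:370,230:430]; cv2.imwrite("pics/crop1.png",cv2.resize(c,None,fx=4,fy=3.4,interpolation=cv2.INTER_CUBIC))
E
```

```text
(no output)
```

View pics/crop0.png

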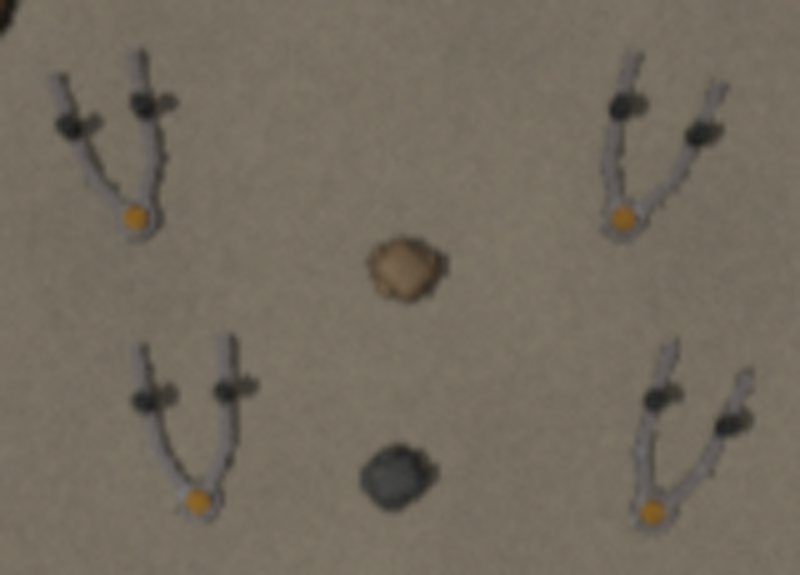

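View pics/crop1.png

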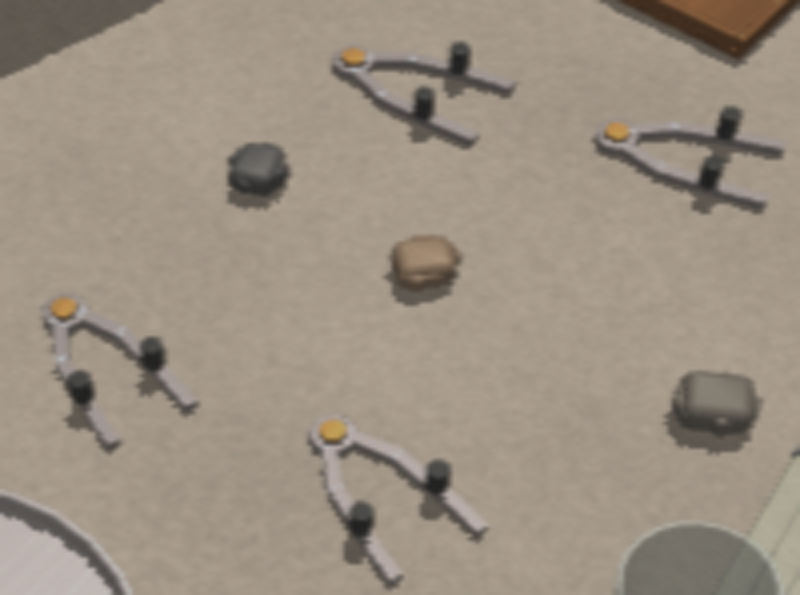

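```bash
cat >h.py <<'E'
import numpy as np,cv2
from scipy.spatial.transform import Rotation as R
from cell import bot
CAL={"top":([501.83882046,324.32790144,237.02691209],[0.41707921,0.01315796,1.37925643],[-0.69988354,0.7130626,-0.0327154,0.02518866]),
"scene":([513.61952426,319.24468806,244.52922935],[0.85648911,-0.5089977,0.92334071],[0.90874476,0.28429975,-0.08581244,-0.29324535])}
def world(cam,u,v,z):
    (f,cx,cy),e,q=CAL[cam]; d=R.from_quat(q).apply([(u-cx)/f,(v-cy)/f,1]); e=np.array(e)
    return (e+d*(z-e[2])/d[2])[:2]
def pix(cam,p):
    (f,cx,cy),e,q=CAL[cam]; c=R.from_quat(q).inv().apply(np.array(p)-e); return np.array([cx+f*c[0]/c[2],cy+f*c[1]/c[2]])
def snap(n,fn):
    s=bot.snapshot(n); im=np.ascontiguousarray(s["image"][:,:,::-1]); cv2.imwrite(fn,im); return im
def crop(im,x0,y0,w,h,k): return cv2.resize(im[y0:y0+h,x0:x0+w],None,fx=k,fy=k,interpolation=cv2.INTER_CUBIC)
E
python3 - <<'E'
from h import *
im=cv2.imread("pics/top0.png")
a=[crop(im,x,y,48,36,8) for x,y in ((250,178),(362,178),(266,238),(368,238))]
g=np.vstack([np.hstack(a[:2]),np.hstack(a[2:])])
cv2.imwrite("pics/c2.png",np.clip(g.astype(float)*1.8,0,255))
s=cv2.imread("pics/scene0.png")
a=[crop(s,x,y,48,36,8) for x,y in ((377,222),(305,317),(311,202),(238,276))]
g=np.vstack([np.hstack(a[:2]),np.hstack(a[2:])])
cv2.imwrite("pics/c3.png",np.clip(g.astype(float)*1.5,0,255))
E
```

```text
[ WARN:0@0.497] global loadsave.cpp:1063 imwrite_ Unsupported depth image for selected encoder is fallbacked to CV_8U.
```

View pics/c2.png

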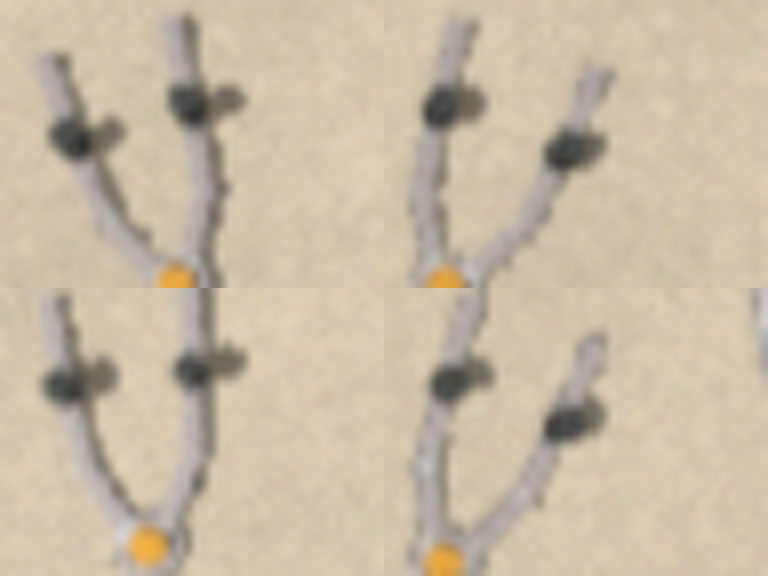

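View pics/c3.png

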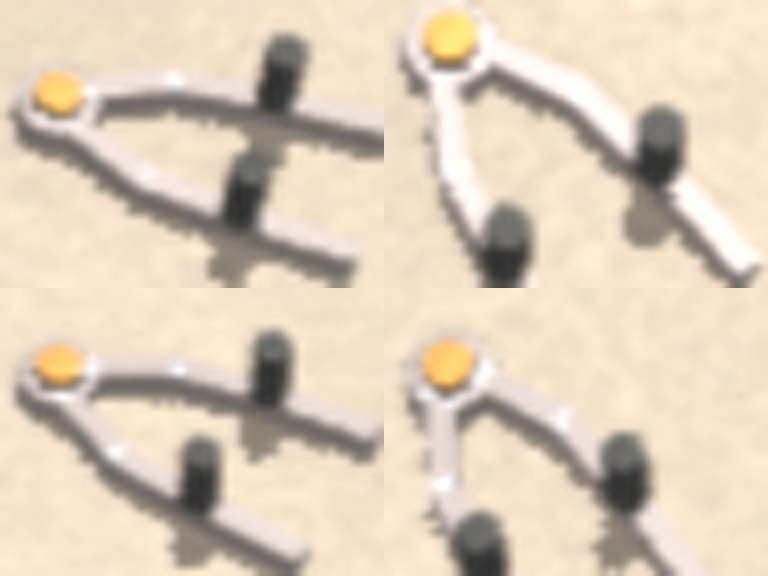

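```bash
python3 - <<'E'
from h import *
T={"A":[(258.3,195.1),(273.1,190.7),(271.6,212.6)],"B":[(368.7,191.2),(384.4,196.3),(369.2,212.9)],"C":[(273.7,249.7),(289.7,247.8),(284.1,269.7)],"D":[(375.8,249.4),(390.4,254.7),(374.9,271.6)]}
S={"A":[(412.8,227.2),(408.1,241.8),(377+58/8-.4,222+92/8-.4)],"B":[(339.2,331.8),(320.1,344.1),(305+66/8-.4,317+36/8-.4)],"C":[(344.9,208.3),(335.9,221.8),(311+60/8-.4,202+75/8-.4)],"D":[(268.1,295.2),(249.8,305.2),(238+62/8-.4,276+75/8-.4)]}
for k in T:
    t=[world("top",*p,z) for p,z in zip(T[k],(.024,.024,.012))]
    s=[world("scene",*p,z) for p,z in zip(S[k],(.030,.030,.012))]
    for n,v in (("t",t),("s",s),("avg",[(a+b)/2 for a,b in zip(t,s)])):
        L,Rr,P=v; print(k,n,np.round(np.array(v)*1000,1).tolist(),"sep",round(1000*np.linalg.norm(L-Rr),1),"rL,rR",round(1000*np.linalg.norm(L-P),1),round(1000*np.linalg.norm(Rr-P),1),"jawang",round(np.arctan2(*(L-Rr)[::-1]),3),"mid",np.round(500*(L+Rr),1))
for n,p in dict(tray=[(161,203),(237,204),(157,277),(234,279)]).items():
    print(n,[np.round(1000*world("top",*q,.02),1).tolist() for q in p])
for u,v in ((416,239),(495,239),(455,200),(455,278.5)): print("pan",np.round(1000*world("top",u,v,.02),1))
for n,p,z in (("stone_near",(324,266),.011),("mid",(325.5,224),.012),("far",(325,161),.013),("agA",(236,169),.01),("agB",(421,172),.01),("jar",(264,139),.11),("beaker",(377,136),.05),("pink",(390,328),.01)): print(n,np.round(1000*world("top",*p,z)))
E
```

```text
A t [[646.1, 175.4], [657.5, 135.0], [599.0, 140.8]] sep 42.0 rL,rR 58.4 58.8 jawang 1.846 mid [651.8 155.2]
A s [[643.9, 179.3], [654.6, 138.4], [594.7, 141.5]] sep 42.2 rL,rR 62.0 59.9 jawang 1.827 mid [649.2 158.8]
A avg [[645.0, 177.3], [656.1, 136.7], [596.9, 141.2]] sep 42.1 rL,rR 60.2 59.3 jawang 1.837 mid [650.5 157. ]
B t [[651.6, -126.0], [636.8, -168.5], [593.4, -127.0]] sep 45.1 rL,rR 58.2 60.0 jawang 1.236 mid [ 644.2 -147.3]
B s [[649.3, -123.9], [633.7, -165.6], [589.8, -126.5]] sep 44.5 rL,rR 59.6 58.8 jawang 1.214 mid [ 641.5 -144.8]
B avg [[650.5, -125.0], [635.3, -167.1], [591.6, -126.8]] sep 44.8 rL,rR 58.9 59.4 jawang 1.225 mid [ 642.9 -146. ]
C t [[496.4, 135.1], [500.7, 91.8], [442.1, 108.5]] sep 43.5 rL,rR 60.4 60.9 jawang 1.671 mid [498.5 113.4]
C s [[492.5, 138.7], [497.2, 94.8], [439.2, 109.8]] sep 44.1 rL,rR 60.6 59.9 jawang 1.677 mid [494.8 116.7]
C avg [[494.4, 136.9], [498.9, 93.3], [440.7, 109.2]] sep 43.8 rL,rR 60.5 60.4 jawang 1.674 mid [496.7 115.1]
D t [[492.1, -141.0], [477.0, -180.2], [432.3, -138.3]] sep 41.9 rL,rR 59.8 61.2 jawang 1.203 mid [ 484.5 -160.6]
D s [[488.9, -138.1], [473.3, -176.5], [428.2, -138.3]] sep 41.5 rL,rR 60.7 59.1 jawang 1.185 mid [ 481.1 -157.3]
D avg [[490.5, -139.5], [475.1, -178.3], [430.2, -138.3]] sep 41.7 rL,rR 60.2 60.2 jawang 1.194 mid [ 482.8 -158.9]
tray [[629.6, 440.7], [623.3, 234.1], [428.8, 449.9], [419.5, 243.1]]
pan [ 518.6 -251.8]
pan [ 514.6 -467.5]
pan [ 623.8 -362.5]
pan [ 409.5 -353.9]
stone_near [450.  -0.]
mid [565.  -6.]
far [740.  -8.]
agA [722. 238.]
agB [ 705. -274.]
jar [777. 149.]
beaker [ 798. -150.]
pink [ 280. -175.]
```

```bash
python3 - <<'E'
from h import *
im=cv2.imread("pics/top0.png")
a=[crop(im,x,y,96,96,6) for x,y in ((150,192),(407,192))]
cv2.imwrite("pics/c4.png",cv2.convertScaleAbs(cv2.resize(np.hstack(a),(800,400)),alpha=1.5))
E
```

```text
(no output)
```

View pics/c4.png

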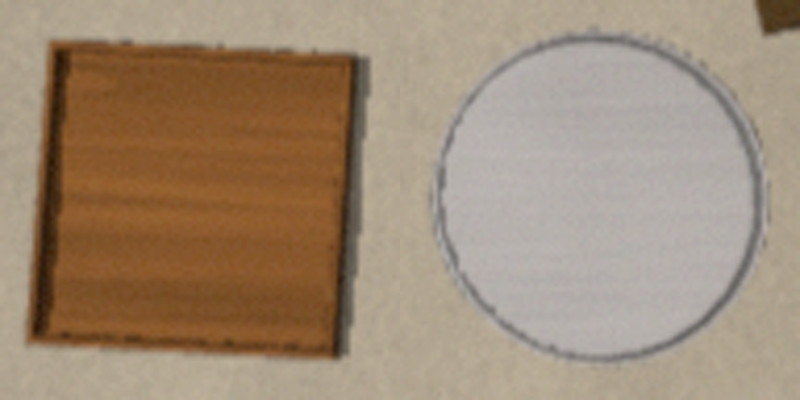

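The top crop confirms the choice: all four steel calipers have dark studs and grey legs, and the coloured ones sit elsewhere. I'll label them A (back left), B (back right), C (front left) and D (front right), and start with C.

>>> jog_arm:
  deltas: "28 -39 0 0.1 -1; 56 -78 0 0.2 -1; 84 -117 0 0.3 -1; 112 -156 0 0.4 -1; 140 -195 0 0.515 -1; 168 -234 -20 0.515 -1; 196 -273 -40 0.515 -1; 224 -312 -80 0.515 -1; 252 -351 -110 0.515 -1; 277 -389 -150 0.515 -1"

```text
time_s: 1.1
tcp_pos: [0.4843, 0.1346, 0.1235]
ee_rot: [0.474, 0.525, -0.524, -0.474]
force: [1.0, -0.0, 0.4]
grip_width: 0.997
```

>>> jog_arm:
  deltas: "0 0 0 0 -1; 0 0 0 0 -1; 0 0 0 0 -1"

```text
time_s: 1.4
tcp_pos: [0.4829, 0.1378, 0.1247]
ee_rot: [0.473, 0.526, -0.525, -0.474]
force: [0.8, 1.2, -0.5]
grip_width: 0.998
```

```bash
python3 - <<'E'
from h import *
im=snap("scene","pics/s1.png"); cv2.imwrite("pics/s1c.png",crop(im,230,100,200,150,4))
im=snap("top","pics/t1.png"); cv2.imwrite("pics/t1c.png",crop(im,230,200,120,90,5))
s=bot.get_state(); print(s["tcp_pos"],R.from_quat(s["ee_rot"]).as_matrix()[:,0],s["time_s"])
E
```

```text
[0.48316199 0.13829521 0.12528135] [-0.10536817  0.99443219  0.00147549] 1.5
```

View pics/s1c.png

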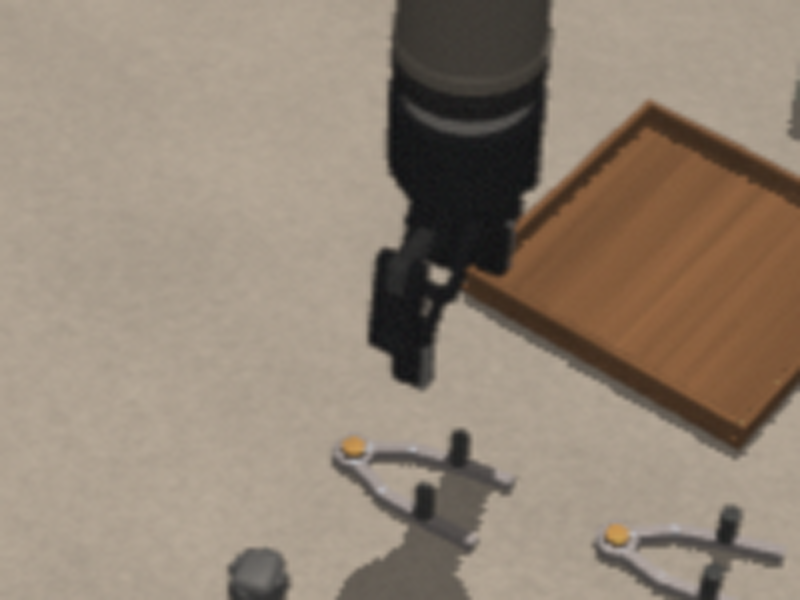

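>>> jog_arm:
  deltas: "15 -23 -25 0 -1; 15 -23 -65 0 -1; 15 -23 -65 0 -1; 15 -23 -65 0 -1"

```text
time_s: 1.9
tcp_pos: [0.4977, 0.1146, 0.0597]
ee_rot: [-0.473, -0.525, 0.525, 0.474]
force: [-0.6, 0.6, 0.2]
grip_width: 1.0
```

```bash
python3 - <<'E'
from h import *
im=snap("scene","pics/s2.png"); a=crop(im,280,160,100,75,8)
im=snap("top","pics/t2.png"); cv2.imwrite("pics/t2c.png",crop(im,230,200,120,90,5))
cv2.imwrite("pics/s2c.png",cv2.convertScaleAbs(a,alpha=1.6))
s=bot.get_state(); print(s["tcp_pos"])
E
```

```text
[0.49949685 0.11482966 0.06131767]
```

View pics/s2c.png

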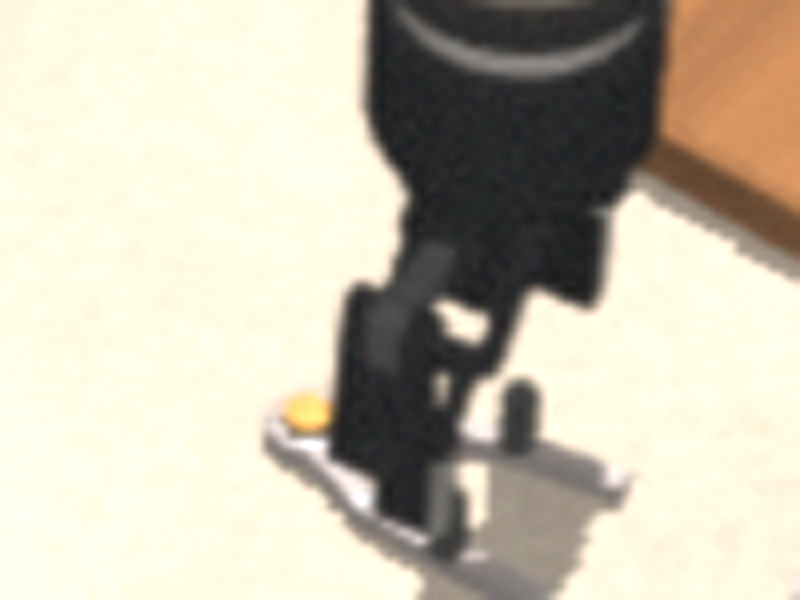

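View pics/t2c.png

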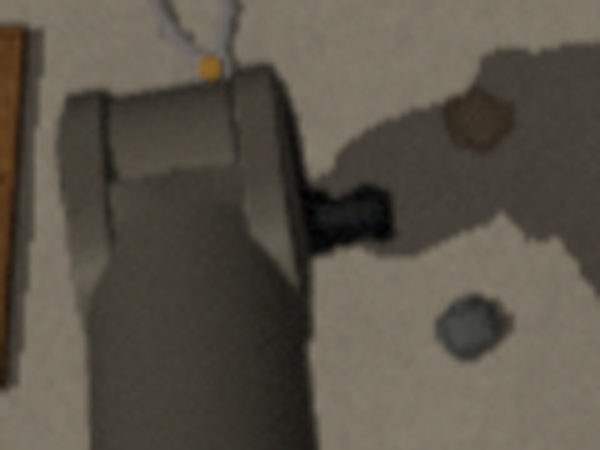

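```bash
python3 - <<'E'
from h import *
c=np.array([.4985,.1148]);j=np.array([np.cos(1.676),np.sin(1.676)])
for z in (.038,.045,.052):
  for d in (-.0425,-.057):
    for w in (-.011,.011):
      p=c+d*j+w*np.array([j[1],-j[0]]); print(z,d,w,((pix("scene",[*p,z])-[280,160])*8).round())
E
```

```text
0.038 -0.0425 -0.011 [385. 523.]
0.038 -0.0425 0.011 [457. 554.]
0.038 -0.057 -0.011 [360. 560.]
0.038 -0.057 0.011 [432. 592.]
0.045 -0.0425 -0.011 [386. 507.]
0.045 -0.0425 0.011 [458. 539.]
0.045 -0.057 -0.011 [361. 545.]
0.045 -0.057 0.011 [433. 576.]
0.052 -0.0425 -0.011 [386. 491.]
0.052 -0.0425 0.011 [459. 523.]
0.052 -0.057 -0.011 [361. 529.]
0.052 -0.057 0.011 [434. 560.]
```

>>> jog_arm:
  deltas: "0 0 -30 0 -1; 0 0 -30 0 -1; 0 0 -30 0 1; 0 0 -30 0 1; 0 0 -30 0 1; 0 0 -30 0 1; 0 0 -30 0 1"

```text
time_s: 2.7
tcp_pos: [0.5003, 0.1137, 0.0315]
ee_rot: [0.475, 0.526, -0.523, -0.473]
force: [-0.6, -0.2, 8.4]
grip_width: 0.307
```

>>> jog_arm:
  deltas: "0 0 0 0 1; 0 0 0 0 1; 0 0 0 0 1; 0 0 0 0 1; 0 0 0 0 1"

```text
time_s: 3.2
tcp_pos: [0.5003, 0.1137, 0.0315]
ee_rot: [0.475, 0.526, -0.523, -0.473]
force: [-0.4, 0.6, 9.9]
grip_width: 0.313
```

```bash
python3 - <<'E'
from h import *
im=snap("scene","pics/s3.png"); a=crop(im,280,160,100,75,8)
cv2.imwrite("pics/s3c.png",cv2.convertScaleAbs(a,alpha=1.8))
s=bot.get_state(); print(s["tcp_pos"],s["force"],s["grip_width"])
E
```

```text
[0.50031857 0.11369485 0.03152948] [-1.62971646  1.02260353  8.91421245] 0.30435217336386133
```

View pics/s3c.png

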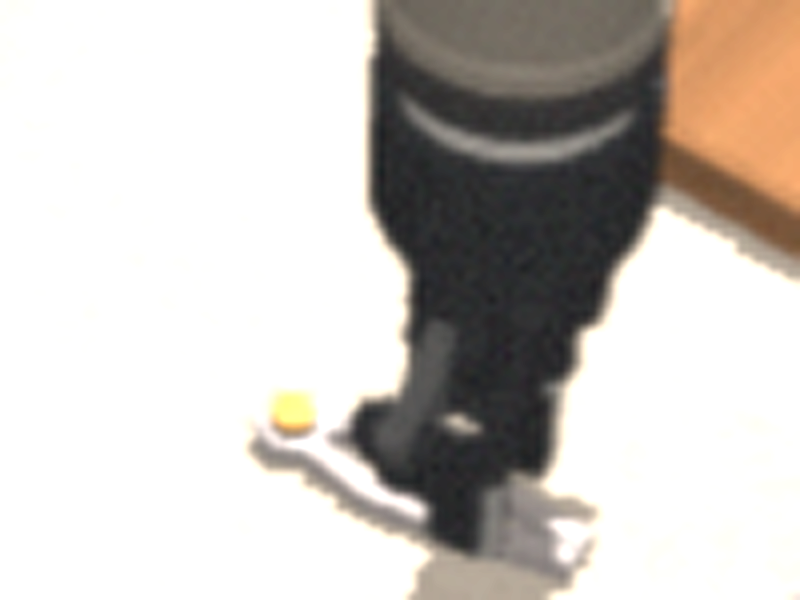

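C yielded: the opening went from 0.64 to 0.31, so it is free and held shut. Lifting it and carrying it to the tray.

>>> jog_arm:
  deltas: "0 0 20 0 1; 0 0 60 0 1; 5 45 60 -0.06 1; 12 90 60 -0.13 1; 20 135 60 -0.13 1; 28 180 60 -0.13 1; 36 225 60 -0.13 1; 45 270 60 -0.13 1; 45 273 60 -0.13 1; 45 273 60 -0.13 1"

```text
time_s: 4.25
tcp_pos: [0.5417, 0.3881, 0.0883]
ee_rot: [-0.506, -0.493, 0.495, 0.506]
force: [0.3, -0.6, -0.5]
grip_width: 0.309
```

```bash
python3 - <<'E'
from h import *
im=snap("scene","pics/s4.png"); a=crop(im,330,80,150,112,5)
cv2.imwrite("pics/s4c.png",cv2.convertScaleAbs(a,alpha=1.6))
s=bot.get_state(); print(s["tcp_pos"],s["force"],s["grip_width"])
E
```

```text
[0.54266643 0.38536769 0.08849839] [ 0.0951987  -1.26415121 -2.17769849] 0.30586133186126285
```

View pics/s4c.png

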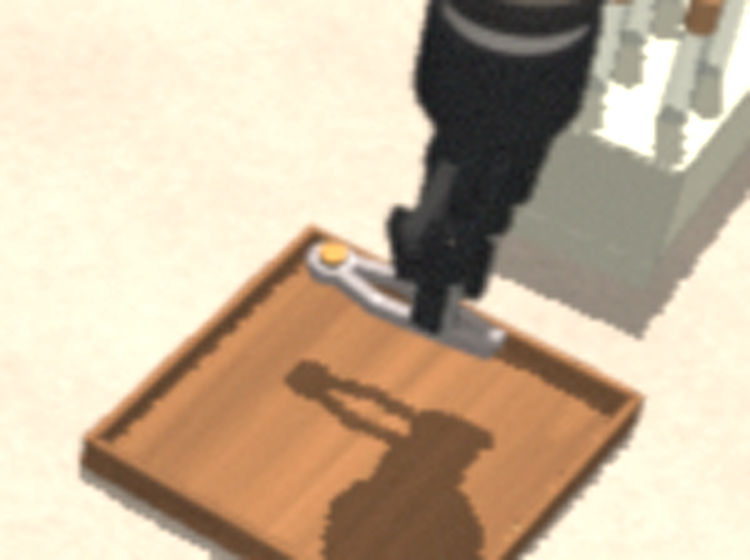

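```bash
python3 - <<'E'
from h import *
f=lambda x,y:(330+x/5-.4,80+y/5-.4)
print(world("scene",*f(333,253),.069), world("scene",*f(495,350),.063))
print([world("scene",*f(x,y),.02) for x,y in ((310,228),(82,443),(642,398))])
E
```

```text
[0.47687484 0.38954079] [0.57086593 0.3814258 ]
[array([0.43589012, 0.45077301]), array([0.42226513, 0.25313889]), array([0.6316028 , 0.43781078])]
```

>>> jog_arm:
  deltas: "0 0 -40 0 1; 0 0 -50 0 1; 0 0 -50 0 1; 0 0 -50 0 1"

```text
time_s: 4.7
tcp_pos: [0.5435, 0.3842, 0.0395]
ee_rot: [0.508, 0.492, -0.493, -0.507]
force: [-0.7, 0.1, 0.5]
grip_width: 0.306
```

>>> jog_arm:
  deltas: "0 0 -2 0 1; 0 0 -2 0 1; 0 0 -2 0 0.2; 0 0 -2 0 0; 0 0 -2 0 -0.1; 0 0 -2 0 -0.1; 0 0 30 0 -0.1; 0 0 70 0 -0.1; 0 0 90 0 -1; 0 0 90 0 -1"

```text
time_s: 5.7
tcp_pos: [0.5458, 0.3878, 0.1342]
ee_rot: [0.507, 0.496, -0.49, -0.506]
force: [0.3, 0.4, 1.0]
grip_width: 0.867
```

>>> jog_arm:
  deltas: "20 -45 0 0.1 -1; 40 -88 0 0.2 -1; 60 -130 0 0.29 -1; 80 -172 0 0.29 -1; 100 -213 0 0.29 -1; 106 -229 -20 0.29 -1; 106 -229 -60 0.29 -1; 106 -229 -70 0.29 -1; 106 -229 -70 0.29 -1; 106 -229 -70 0.29 -1"

```text
time_s: 6.7
tcp_pos: [0.6493, 0.1588, 0.0599]
ee_rot: [0.43, 0.562, -0.561, -0.43]
force: [-0.1, 1.2, -0.7]
grip_width: 1.0
```

```bash
python3 - <<'E'
from h import *
im=snap("scene","pics/s5.png")
cv2.imwrite("pics/s5c.png",cv2.convertScaleAbs(np.hstack([crop(im,345,170,100,120,4),crop(im,345,110,100,120,4)]),alpha=1.6))
s=bot.get_state(); print(s["tcp_pos"],s["force"],s["grip_width"],R.from_quat(s["ee_rot"]).as_matrix()[:,0])
E
```

```text
[0.65009919 0.15883775 0.06093607] [-0.04076607 -0.38161861  0.92105032] 0.9935777243807616 [-2.61210915e-01  9.65281618e-01  5.06218738e-04]
```

View pics/s5c.png

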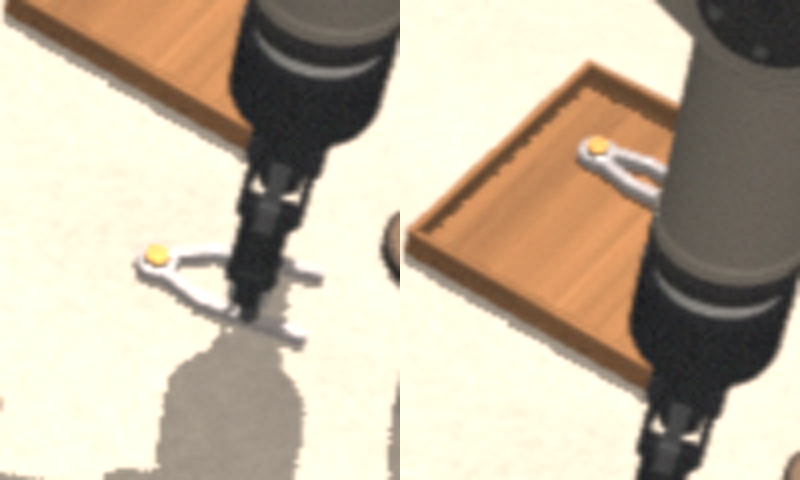

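Gripper is over caliper A with its fingers either side of the studs, and C lies in the tray. Descend and squeeze A.

>>> jog_arm:
  deltas: "2 -1 -30 0 -1; 2 -1 -30 0 -1; 2 -1 -30 0 1; 2 -1 -30 0 1; 2 -1 -30 0 1; 2 -1 -30 0 1; 2 -1 -30 0 1; 2 -1 -30 0 1; 2 -1 -30 0 1"

```text
time_s: 7.65
tcp_pos: [0.6529, 0.1568, 0.032]
ee_rot: [0.431, 0.562, -0.56, -0.429]
force: [-1.2, 0.6, 6.6]
grip_width: 0.593
```

A stopped at 0.593, about its starting stud width. Checking that it holds while I lift it.

>>> jog_arm:
  deltas: "0 0 0 0 1; 0 0 0 0 1; 0 0 30 0 1; 0 0 60 0 1; 0 0 60 0 1"

```text
time_s: 8.15
tcp_pos: [0.655, 0.1569, 0.095]
ee_rot: [0.433, 0.564, -0.558, -0.428]
force: [0.6, 0.7, 0.1]
grip_width: 0.597
```

```bash
python3 - <<'E'
from h import *
im=snap("scene","pics/s6.png")
cv2.imwrite("pics/s6c.png",cv2.convertScaleAbs(np.hstack([crop(im,345,170,100,120,4),crop(im,130,330,150,180,4)[:480,:560]]),alpha=1.5))
s=bot.get_state(); print(s["tcp_pos"],s["force"],s["grip_width"],R.from_quat(s["ee_rot"]).as_matrix()[:,0])
E
```

```text
[0.65334663 0.15659566 0.09241292] [-0.45377981 -0.53537722 -1.99211236] 0.5980928308193546 [-2.59293088e-01  9.65798676e-01 -1.08259374e-04]
```

View pics/s6c.png

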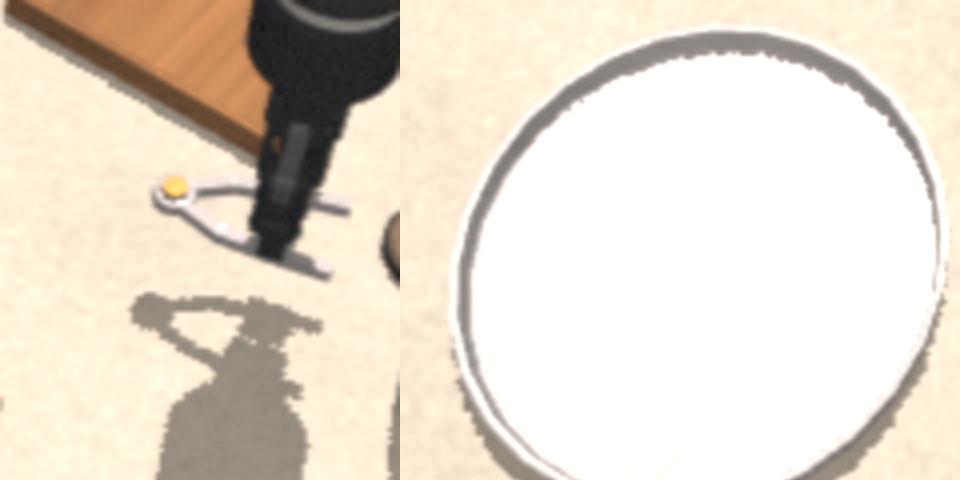

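```bash
python3 - <<'E'
from h import *
from scipy.optimize import least_squares
P=np.array([world("scene",*p,.02) for p in ((143,398),(266.5,388),(213.8,337.5),(200,454.5),(157,364),(255,357))])
for p in P: print(p.round(3))
print(least_squares(lambda q:np.hypot(*(P-q[:2]).T)-.111,[.517,-.36]).x)
P=np.array([world("top",*p,.02) for p in ((416,239),(495,239),(455,200),(455,278.5))])
print(least_squares(lambda q:np.hypot(*(P-q[:2]).T)-.111,[.517,-.36]).x)
E
```

```text
[ 0.432 -0.426]
[ 0.6   -0.287]
[ 0.457 -0.267]
[ 0.579 -0.44 ]
[ 0.406 -0.367]
[ 0.546 -0.253]
[ 0.51531496 -0.3567377 ]
[ 0.51659062 -0.3596907 ]
```

>>> jog_arm:
  deltas: "-10 -45 0 0 1; -20 -93 0 0 1; -30 -140 0 -0.1 1; -40 -187 0 -0.2 1; -50 -234 0 -0.26 1; -60 -281 0 -0.26 1; -70 -328 0 -0.26 1; -80 -375 0 -0.26 1; -90 -422 0 -0.26 1; -100 -468 0 -0.26 1"

```text
time_s: 9.2
tcp_pos: [0.5495, -0.3131, 0.0878]
ee_rot: [-0.499, -0.5, 0.501, 0.5]
force: [0.8, 0.3, -0.6]
grip_width: 0.595
```

```bash
python3 - <<'E'
from h import *
s=bot.get_state(); print(s["tcp_pos"],s["force"],s["grip_width"],R.from_quat(s["ee_rot"]).as_matrix()[:,0])
E
```

```text
[ 0.54952348 -0.31308028  0.08777853] [ 0.76079133  0.27414961 -0.63570492] 0.5951608517471839 [-0.00207437  0.99999694  0.0013516 ]
```

>>> jog_arm:
  deltas: "-7 -44 0 0 1; -15 -85 0 0 1; -15 -87 0 0 1; -15 -87 -25 0 1; -15 -87 -45 0 1; -15 -87 -45 0 1; -15 -87 -45 0 1"

```text
time_s: 9.9
tcp_pos: [0.5355, -0.398, 0.0433]
ee_rot: [-0.498, -0.5, 0.501, 0.5]
force: [0.1, 0.5, -1.2]
grip_width: 0.59
```

```bash
python3 - <<'E'
from h import *
im=snap("scene","pics/s7.png")
cv2.imwrite("pics/s7c.png",crop(im,120,320,160,130,5))
s=bot.get_state(); print(s["tcp_pos"],s["force"],s["grip_width"],R.from_quat(s["ee_rot"]).as_matrix()[:,0])
E
```

```text
[ 0.53614791 -0.39855391  0.04437908] [ 0.18358937 -0.24701273 -0.73794478] 0.5943502342264572 [-2.51918917e-03  9.99996800e-01  2.32206041e-04]
```

View pics/s7c.png

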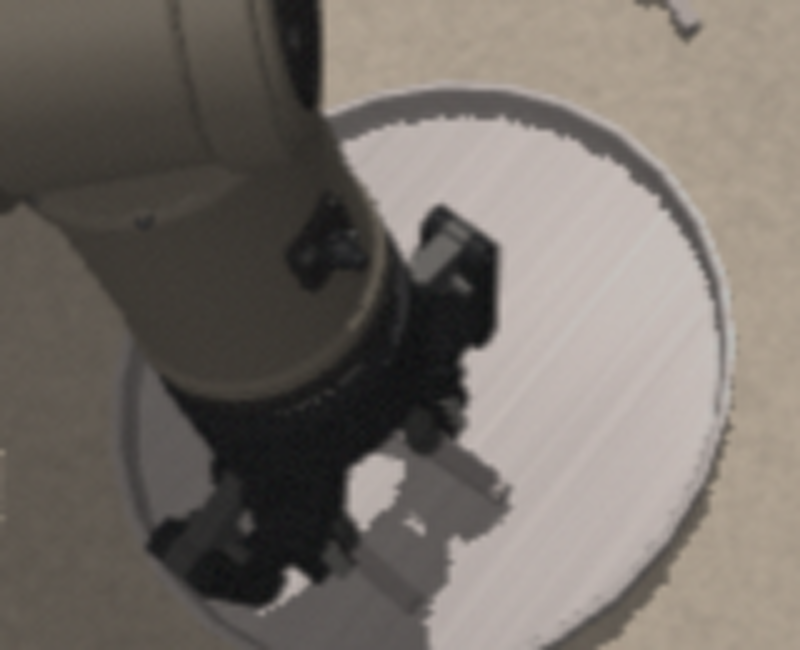

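>>> jog_arm:
  deltas: "0 0 -6 0 1; 0 0 -6 0 1; 0 0 -6 0 1; 0 0 -6 0 -0.45; 0 0 -6 0 -0.45; 0 0 -6 0 -0.45; 0 0 -6 0 -0.45; 0 0 25 0 -0.45; 0 0 70 0 -0.45; 0 0 80 0 -1"

```text
time_s: 10.95
tcp_pos: [0.5389, -0.4014, 0.1305]
ee_rot: [0.503, 0.501, -0.5, -0.496]
force: [0.9, -1.2, 1.4]
grip_width: 0.876
```

>>> jog_arm:
  deltas: "-10 45 0 -0.1 -1; -20 92 0 -0.2 -1; -30 138 0 -0.3 -1; -40 184 0 -0.377 -1; -50 230 0 -0.377 -1; -53 240 -20 -0.377 -1; -53 240 -60 -0.377 -1; -53 240 -65 -0.377 -1; -53 240 -65 -0.377 -1; -53 240 -65 -0.377 -1"

```text
time_s: 11.95
tcp_pos: [0.4842, -0.1601, 0.0606]
ee_rot: [0.585, 0.398, -0.397, -0.584]
force: [0.7, 0.5, 1.6]
grip_width: 0.998
```

```bash
python3 - <<'E'
from h import *
im=snap("scene","pics/s8.png")
cv2.imwrite("pics/s8c.png",cv2.convertScaleAbs(crop(im,120,250,170,210,4)[:,:],alpha=1.4)[:600] if 0 else cv2.convertScaleAbs(crop(im,120,260,200,200,3),alpha=1.4))
s=bot.get_state(); print(s["tcp_pos"],s["force"],s["grip_width"],R.from_quat(s["ee_rot"]).as_matrix()[:,0])
E
```

```text
[ 0.48453767 -0.16015281  0.06091898] [ 0.49295948 -0.03290904  0.87325498] 0.9990253052402073 [ 3.67307475e-01  9.30099574e-01 -8.20875276e-06]
```

View pics/s8c.png

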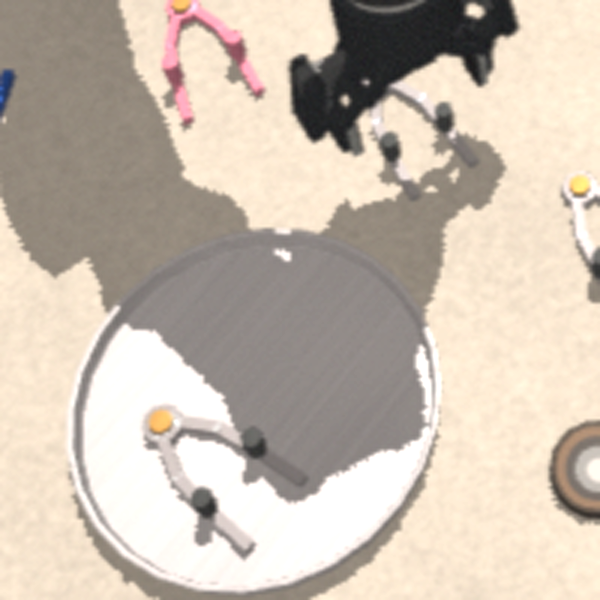

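A lies flat in the pan, still open. Now squeeze D.

>>> jog_arm:
  deltas: "0 0 -30 0 -1; 0 0 -30 0 -1; 0 0 -30 0 1; 0 0 -30 0 1; 0 0 -30 0 1; 0 0 -30 0 1; 0 0 -30 0 1; 0 0 -30 0 1; 0 0 -30 0 1; 0 0 -30 0 1"

```text
time_s: 13.0
tcp_pos: [0.4852, -0.1594, 0.0314]
ee_rot: [0.586, 0.399, -0.397, -0.583]
force: [-0.8, -0.0, 7.8]
grip_width: 0.308
```

>>> jog_arm:
  deltas: "0 0 25 0 1; 0 0 60 0 1; 6 45 60 0.1 1; 12 92 60 0.2 1; 18 139 60 0.3 1; 24 186 60 0.35 1; 30 233 60 0.35 1; 36 280 60 0.35 1; 42 327 60 0.35 1; 48 374 60 0.35 1"

```text
time_s: 14.0
tcp_pos: [0.5308, 0.217, 0.0893]
ee_rot: [-0.506, -0.494, 0.494, 0.506]
force: [0.3, -0.7, -1.5]
grip_width: 0.303
```

```bash
python3 - <<'E'
from h import *
s=bot.get_state(); print(s["tcp_pos"],s["force"],s["grip_width"],R.from_quat(s["ee_rot"]).as_matrix()[:,0])
E
```

```text
[0.53077035 0.21695636 0.08931771] [ 0.2856104  -0.70258938 -1.49351904] 0.3029482996467652 [ 2.46768930e-02  9.99695430e-01 -3.14298582e-04]
```

>>> jog_arm:
  deltas: "8 45 0 0 1; 14 80 0 0 1; 14 80 -10 0 1; 14 80 -45 0 1; 14 80 -50 0 1; 14 80 -50 0 1; 14 80 -50 0 1"

```text
time_s: 14.7
tcp_pos: [0.5452, 0.2944, 0.0396]
ee_rot: [0.506, 0.493, -0.494, -0.506]
force: [-0.4, -0.9, -1.4]
grip_width: 0.306
```

```bash
python3 - <<'E'
from h import *
im=snap("scene","pics/s9.png")
cv2.imwrite("pics/s9c.png",cv2.convertScaleAbs(crop(im,330,90,150,130,5),alpha=1.5))
s=bot.get_state(); print(s["tcp_pos"],s["force"],s["grip_width"],R.from_quat(s["ee_rot"]).as_matrix()[:,0])
E
```

```text
[0.54538629 0.29459383 0.03983228] [ 0.35517431  0.52425211 -0.99684582] 0.3046588414977505 [ 2.56715374e-02  9.99670428e-01 -9.21686255e-05]
```

View pics/s9c.png

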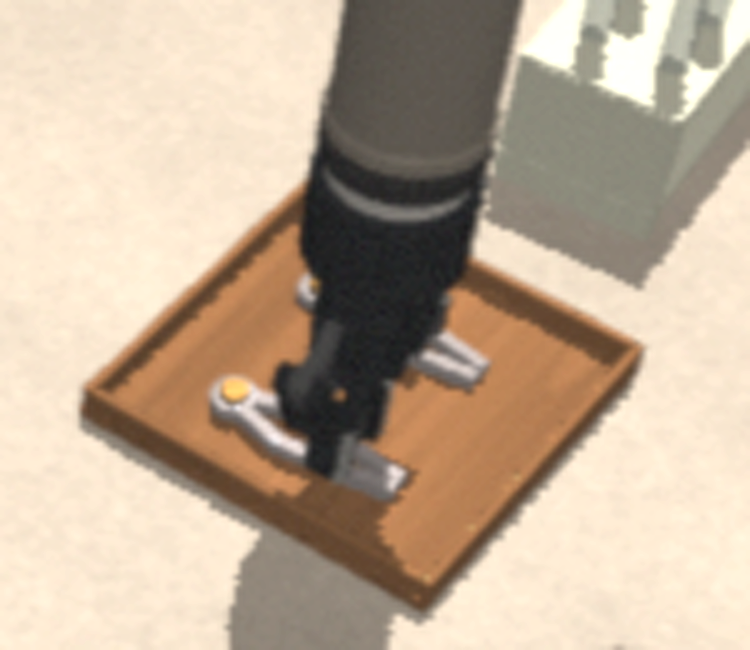

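>>> jog_arm:
  deltas: "0 0 -2 0 1; 0 0 -2 0 1; 0 0 -2 0 0.2; 0 0 -2 0 0; 0 0 -2 0 -0.1; 0 0 -2 0 -0.1; 0 0 30 0 -0.1; 0 0 75 0 -0.1; 10 -45 100 -0.1 -1; 20 -90 100 -0.2 -1"

```text
time_s: 15.75
tcp_pos: [0.5679, 0.2086, 0.1444]
ee_rot: [0.553, 0.445, -0.438, -0.552]
force: [1.7, -1.2, -0.2]
grip_width: 0.867
```

```bash
python3 - <<'E'
from h import *
s=bot.get_state(); print(s["tcp_pos"],s["force"],s["grip_width"],R.from_quat(s["ee_rot"]).as_matrix()[:,0])
E
```

```text
[0.56788576 0.20857211 0.14444938] [ 1.73279646 -1.15354695 -0.21723133] 0.8670043679779198 [0.22030776 0.97539972 0.00773792]
```

>>> jog_arm:
  deltas: "10 -45 0 0 -1; 20 -92 0 -0.12 -1; 30 -138 0 -0.12 -1; 40 -184 0 -0.12 -1; 50 -230 0 -0.12 -1; 60 -276 0 -0.12 -1; 70 -322 0 -0.12 -1; 78 -352 -20 -0.12 -1; 78 -352 -50 -0.12 -1; 78 -352 -50 -0.12 -1"

```text
time_s: 16.75
tcp_pos: [0.6394, -0.1475, 0.0846]
ee_rot: [-0.576, -0.404, 0.408, 0.582]
force: [-1.3, 0.3, 0.4]
grip_width: 1.002
```

```bash
python3 - <<'E'
from h import *
s=bot.get_state(); print(s["tcp_pos"],s["force"],s["grip_width"],R.from_quat(s["ee_rot"]).as_matrix()[:,0])
im=snap("scene","pics/s10.png")
cv2.imwrite("pics/s10c.png",cv2.convertScaleAbs(crop(im,330,90,150,130,5),alpha=1.5))
E
```

```text
[ 0.6394268  -0.14753427  0.08461595] [-1.28650428  0.25488302  0.43902683] 1.0016790491266787 [ 0.34090198  0.94009775 -0.00143401]
```

View pics/s10c.png

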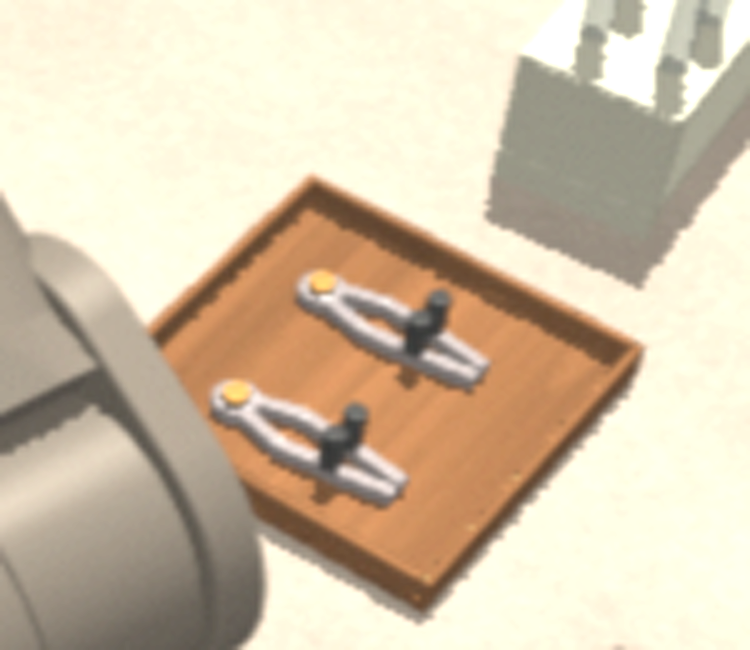

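Both free calipers lie flat in the tray with their tips meeting, so they are shut. On to B.

>>> jog_arm:
  deltas: "4 1 -25 0 -1; 4 1 -25 0 -1; 4 1 -25 0 -1"

```text
time_s: 17.1
tcp_pos: [0.6477, -0.1441, 0.0654]
ee_rot: [-0.578, -0.408, 0.407, 0.578]
force: [-0.1, -0.1, 0.3]
grip_width: 1.001
```

```bash
python3 - <<'E'
from h import *
s=bot.get_state(); print(s["tcp_pos"],s["force"],s["grip_width"],R.from_quat(s["ee_rot"]).as_matrix()[:,0])
im=snap("scene","pics/s11.png")
cv2.imwrite("pics/s11c.png",cv2.convertScaleAbs(crop(im,260,260,150,120,5),alpha=1.5))
E
```

```text
[ 0.64769008 -0.14409989  0.06538405] [-0.14656496 -0.09784505  0.29139187] 1.001289860400335 [3.35647329e-01 9.41987266e-01 9.27947657e-04]
```

View pics/s11c.png

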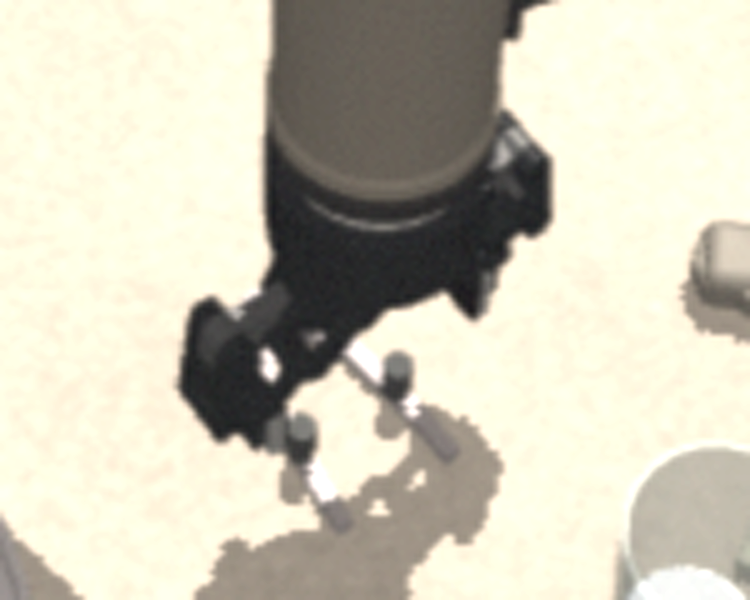

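>>> jog_arm:
  deltas: "-3 -2 -20 0 -1; -3 -2 -34 0 -1; -3 -2 -34 0 -1; -3 -2 -34 0 1; -3 -2 -34 0 1; -3 -2 -34 0 1; -3 -2 -34 0 1; -3 -2 -34 0 1; -3 -2 -34 0 1; -3 -2 -34 0 1"

```text
time_s: 18.15
tcp_pos: [0.6456, -0.1481, 0.0322]
ee_rot: [0.579, 0.408, -0.406, -0.577]
force: [-0.1, 0.9, 6.3]
grip_width: 0.637
```

>>> jog_arm:
  deltas: "0 0 0 0 1; 0 0 0 0 1; 0 0 0 0 1"

```text
time_s: 18.45
tcp_pos: [0.6456, -0.1481, 0.0322]
ee_rot: [0.579, 0.408, -0.406, -0.577]
force: [0.0, 0.1, 5.6]
grip_width: 0.634
```

>>> jog_arm:
  deltas: "0 0 30 0 1; 0 0 60 0 1; -25 -37 60 0.1 1; -50 -74 60 0.2 1; -75 -111 60 0.3 1; -100 -148 60 0.34 1; -111 -166 60 0.34 1; -111 -166 60 0.34 1; -111 -166 35 0.34 1; -111 -166 35 0.34 1"

```text
time_s: 19.45
tcp_pos: [0.5314, -0.3107, 0.0619]
ee_rot: [-0.498, -0.499, 0.499, 0.504]
force: [-1.7, 0.4, -1.2]
grip_width: 0.632
```

```bash
python3 - <<'E'
from h import *
im=snap("scene","pics/s12.png")
cv2.imwrite("pics/s12c.png",cv2.convertScaleAbs(crop(im,120,310,160,150,4),alpha=1.4))
s=bot.get_state(); print(s["tcp_pos"],s["force"],s["grip_width"],R.from_quat(s["ee_rot"]).as_matrix()[:,0])
E
```

```text
[ 0.5323069  -0.3110674   0.06324041] [-0.21669031 -0.29511346 -1.33484792] 0.6334548676053413 [0.00292968 0.99998806 0.0039103 ]
```

View pics/s12c.png

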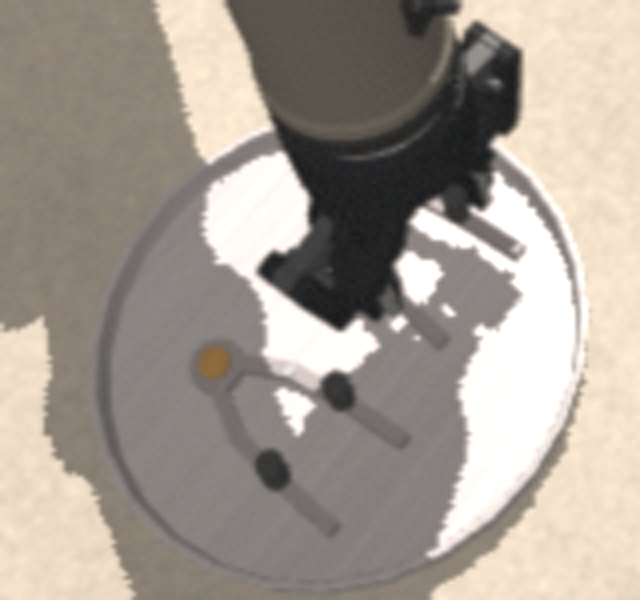

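>>> jog_arm:
  deltas: "2 -2 -15 0 1; 2 -2 -22 0 1; 2 -2 -22 0 1; 2 -2 -22 0 1"

```text
time_s: 19.9
tcp_pos: [0.5352, -0.3157, 0.0432]
ee_rot: [-0.501, -0.499, 0.499, 0.501]
force: [1.3, 0.5, -0.9]
grip_width: 0.637
```

>>> jog_arm:
  deltas: "0 1 -5 0 1; 0 1 -5 0 1; 0 1 -5 0 1; 0 1 -5 0 -0.5; 0 1 -5 0 -0.5; 0 1 -5 0 -0.5; 0 1 -5 0 -0.5; 0 1 25 0 -0.5; 0 1 70 0 -0.5; 0 1 100 0 -0.5"

```text
time_s: 20.9
tcp_pos: [0.536, -0.3155, 0.1461]
ee_rot: [0.502, 0.499, -0.499, -0.5]
force: [0.5, -0.4, 0.6]
grip_width: 0.748
```

>>> jog_arm:
  deltas: "-30 40 40 0 -0.5; -60 80 60 0 -0.5; -90 120 70 0 -0.5; -110 165 80 0 -0.5; -120 210 80 0 -0.5; -120 255 80 0 -0.5; -120 300 80 0 -0.5; -120 300 80 0 -0.5"

```text
time_s: 21.7
tcp_pos: [0.4147, -0.007, 0.2238]
ee_rot: [0.497, 0.503, -0.501, -0.499]
force: [0.5, -0.2, -0.3]
grip_width: 0.751
```

```bash
python3 - <<'E'
from h import *
s=bot.get_state(); print(s["time_s"],s["tcp_pos"],s["force"])
im=snap("scene","pics/s13.png")
t=snap("top","pics/t13.png")
cv2.imwrite("pics/s13c.png",cv2.convertScaleAbs(crop(im,120,310,160,150,4),alpha=1.2))
cv2.imwrite("pics/t13c.png",cv2.convertScaleAbs(np.vstack([crop(t,150,195,96,90,4),crop(t,405,195,96,90,4)])[:,:],alpha=1.5)[:720][:720] if 0 else cv2.convertScaleAbs(np.hstack([crop(t,150,195,96,90,4),crop(t,405,195,96,90,4)]),alpha=1.5))
E
```

```text
21.7 [ 0.41467125 -0.00704016  0.22380495] [ 0.52212779 -0.24624682 -0.27487287]
```

View pics/s13.png

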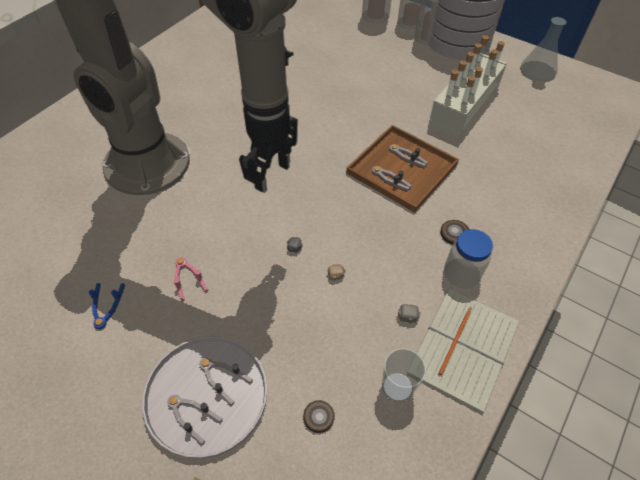

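View pics/t13c.png

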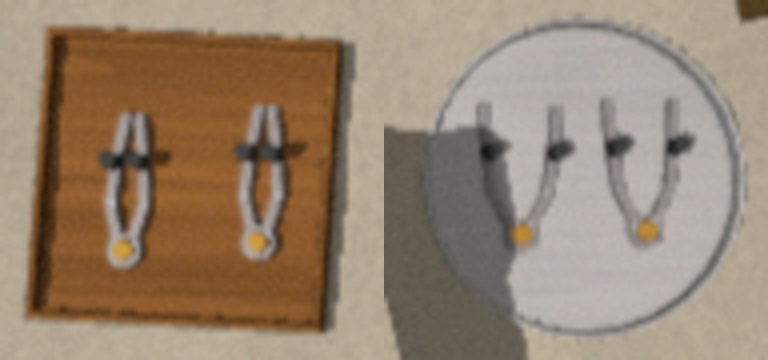

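View pics/s13c.png

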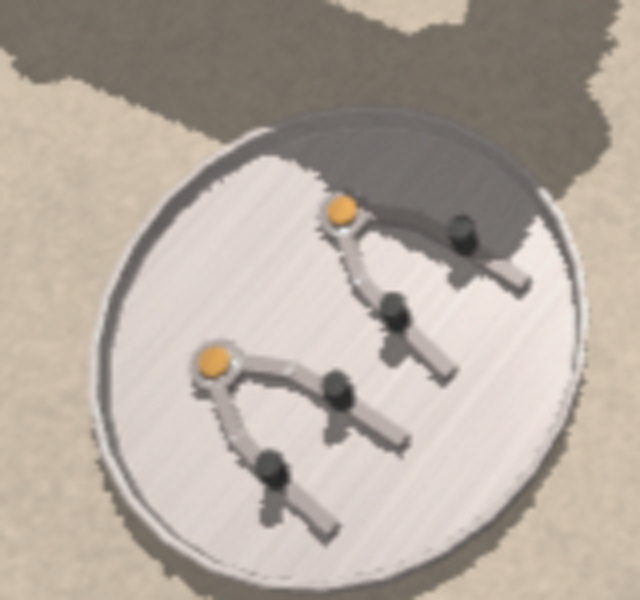

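All four are flat, clear of each other and placed as intended. The stones, agates, beaker, jar and look-alikes haven't moved. Handing in.

```bash
python3 -c "
from cell import bot
print(bot.job_done())"
```

```text
the job is handed in; nothing more can be done
None
```

I squeezed all four calipers by their studs, sorted them and handed the job in at about 22 s of the 72 s allowed; no verdict was reported. I named them by position, since the pictures don't show which is caliper_1 to caliper_4.

| Caliper | Result | Opening when squeezed | Where it lies |
|---|---|---|---|
| Front left | free | 0.31 | stock tray, legs shut |
| Front right | free | 0.31 | stock tray, legs shut |
| Back left | seized | 0.59 | repair pan, still open |
| Back right | seized | 0.63 | repair pan, still open |

- **Last pictures:** both free calipers lie flat in the tray with their leg tips meeting; the one I measured has studs about 19 mm apart, against 18 mm when shut. Both seized ones lie flat in the pan, clear of each other. The stones, agate slices, beaker, jar and coloured look-alikes look unmoved, and the gripper was clear of everything.
- **Disagreements:** the two cameras differed by 2 to 4 mm, so I used the average to aim at the calipers. The gripper read about 4 mm narrower than the known stud width. Neither affected which calipers counted as free or seized.

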